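Gauge three heating-block sleeves with a stepped plug gauge and sort them

ROBOT

A 6-joint arm with a two-finger parallel gripper is mounted at the origin on a cart in front of the work surface, level with it; the furniture and walls round the work are solid. World frame = base frame: x ahead of the robot, y to its left, z up, the work surface at z = 0. Lengths are in m, angles in rad, forces in N, time in s.
With the tool pointing down it reaches from about 0.275 to 0.85 m from the base axis. Payload 19 kg.
Tool frame: the origin (TCP) lies at the very end of the fingers, on their centre line; the grasp point (between the pads) lies bot.grip_depth behind it (bot.grip_depth is the distance from the TCP to the grasp point, in m); z points along the fingers, y is the line along which they close (so a half turn about z gives the same grasp; the last joint's range is limited). The gripper opens to 85 mm and grips with 20 to 120 N. Pads are 22 mm wide; open, the fingers measure 114 mm over their backs; the gripper's body (76 mm by 85 mm) begins 54 mm behind the grasp point. The pads swing forward as they close: fully open they stand 13 mm farther back than shut.
Start: joints at [1.123, 0.15, 1.437, -0, 1.554, -0.134], TCP at [0.177, 0.547, 0.231] pointing down, gripper open.
Joint ranges: [-2.8, 2.8], [-0.68, 2.1], [0.12, 2.68], [-1.39, 4.53], [0.16, 2.79], [-2.81, 2.81]. Speed limits (rad/s): [1.89, 1.89, 2.22, 3.01, 3.01, 3.01].

INTERFACE

Orientations are given as a unit quaternion [w, x, y, z].
In Python, from plant import bot gives the robot as it stands.
- The arm moves only by the shell command python3 -m crank 'ROWS' [FORCE]. ROWS is JSON, a list of rows, each a list of 7 numbers: the shift along the tool's x, y, z in cm, then the turn, a rotation vector about the tool's x, y, z in rad, then the closure in counts, from 0 (fully open) to 255 (shut). A call has 1 to 5 rows; each row is the pose to reach, as a shift and turn from the pose commanded when the call began, along the tool's axes at that moment; what a row does not reach only later rows make up. A row lasts 1/8 s, in which the tool goes at most 62.5 mm and 10.7 degrees, less where a joint would pass 70% of its speed; a pose out of reach is approached as far as the arm can. A call with a gripper value outside its range is refused whole. The fingers move at their own pace and stop on an object; FORCE is the grip in N (left out, the last holds). Time passes only in rows, so rows that repeat a pose let the fingers close. It gives the time, the measured TCP pose, the force, the opening and the grip force at its end, in the units of the state.
- bot.get_state(): the state, without advancing time (a new reading comes with each control period).
- bot.get_image(name): name is "scene" or "top" or "wrist"; returns (picture, depth): 420x560x3 uint8, blue, green, red; 420x560 float32, m along the optical axis (not along the pixel's ray), 0 where there is no reading.
- bot.calibration(name): a dict with "mtx" (3x3 intrinsics, pixels), "rvec" (rotation vector, rad) and "tvec" (3), from world to camera coordinates, as OpenCV has them; the wrist camera has in their place "T_tool_cam" (4x4, takes a point from camera to tool coordinates, whose origin is the TCP and whose axes are the flange's). Camera axes: x right, y down, z forward; pixel columns grow to the right and rows downward; lengths in m; the calibration is good to about 2 mm. A picture is of the moment at which its call begins: read the wrist's pose just before it. calibration takes no time and is no camera call.
- bot.hand_in(): hands the job in; it is judged then, once.
Trained networks look in the newest picture that a camera, given by its name, has taken for a name from the list of things; names that differ only in an ending like _2 or _b are one class to them, and where a whole thing is asked for, a point or a joint stands for the part that bears it (a point fixed in the world has none). Each returns a list of dicts, best first, with "p" (0 to 1); they miss things now and then, are a little off and sometimes report something else, mostly with a low value. They report only what shows in the picture. A call takes as long as a camera call. They do not tell look-alikes from the thing itself.
- bot.search_frame(camera, name): "xyz" ([x, y, z] in m, in world coordinates, good to about 4 mm: the middle of the surface that is visible of it).
The state is a dict: "time_s": time; "joints": joint angles; "qvel": joint speeds; "effort": joint torques, N m; "eef_pos": TCP position; "tool_rot": TCP orientation; "ft_force": force on the tool from outside, world axes, zero at the start; "moment": the same for the moment, N m; "opening": opening from 0.0 (shut) to 1.0 (fully open); "grip_force": force on a finger pad.
Only numpy, scipy, OpenCV 4.12 (cv2) and the standard library are available. Lean on these libraries where they do the work, as an engineer would, in place of code of your own. Each camera call takes 0.05 s, during which the arm holds its last target. There are 200 camera calls.

TASK

One of the three lined sleeves in the blue rack has the right bore. Take the stepped plug gauge from its wooden stand and, going along the rack from left to right, try it gently in each sleeve, letting it come to rest where it stops and never forcing it. Leave the gauge standing fully home in the one that passes (the thin GO step is all the way in, the thicker NO-GO step stays out), still in the rack, and stand the two that fail (too tight for GO, or so loose that NO-GO enters) upright in the red tray. Leave the other things on the bench alone.

Things in the scene. Friction and masses are not known exactly. Their poses are not given: they have to be found in the camera images.
- gauge: stepped GO / NO-GO plug gauge, steel, 88 mm long, 140 g, upright in its stand. Origin: centre of the flat tip; z towards the handle's top. From the tip up: GO step 18 mm diameter, 0 to 10 mm (first 1 mm 16.6 mm wide); NO-GO step 22.4 mm diameter, 10 to 24 mm, square shoulder; stop collar 30 mm diameter, 24 to 28 mm; round dark knurled handle 20 mm diameter, 28 to 88 mm
- gauge_grip (a point): point on the gauge's axis in its handle, 63 mm above the tip, where to grip it from above. Pressing it into a sleeve (down or sideways) with more than 25 N is forcing it; 3 to 5 N shows a stop
- gauge_shoulder (a point): centre of the NO-GO shoulder, 10 mm above the tip. Pressed lightly and centred, the tip stops 4 mm below a sleeve's top in a tight bore, 14 mm (shoulder on the bore) in a right one, 24 mm (collar on the top) in a loose one. A step has about 0.9 mm play each side in a bore it fits; off-centre it stops 10 mm early, so shift it 1 to 2 mm all round, pressing lightly, before trusting a stop.
- stand: fixed round beech foot of the gauge, 64 mm across at the base, 54 mm above, 30 mm tall. Origin: centre of its underside on the bench
- stand_mouth (a point): centre of the mouth of the stand's seat, 30 mm above the bench: hole 27 mm diameter, 26 mm deep. The gauge hangs in it on its collar, tip 24 mm below this point
- rack: fixed dark blue plastic block 66 x 230 mm on an aluminium foot plate 78 x 244 mm, top 30 mm above the bench, long side (y) left-right, +y left as the robot sees it; three round nests 41 mm wide, 18 mm deep, with a rubber pad as floor that gives 1 mm at 5 N, 75 mm apart, marked with one, two, three white dots from left to right. Origin: centre of its underside on the bench
- nest_1 (a point): centre of the floor of the left nest, 12 mm above the bench; a seated sleeve's origin is here and its top 46 mm above
- nest_2 (a point): the same for the middle nest
- nest_3 (a point): the same for the right nest
- sleeve_a: aluminium sleeve with black liner, 38 mm diameter, 46 mm tall, 130 g, loose in a nest (1 mm play), upper 28 mm free to grip. Origin: centre of underside, z up. Top: mouth 26 mm wide, 4 mm deep; below it the liner's straight bore (0.5 mm play in the sleeve). The three look alike; one bore is right (19.8 mm), one tight (14.8), one loose (24.2), dealt anew each time: only the gauge tells
- sleeve_b: aluminium sleeve with black liner, 38 mm diameter, 46 mm tall, 130 g, loose in a nest (1 mm play), upper 28 mm free to grip. Origin: centre of underside, z up. Top: mouth 26 mm wide, 4 mm deep; below it the liner's straight bore (0.5 mm play in the sleeve). The three look alike; one bore is right (19.8 mm), one tight (14.8), one loose (24.2), dealt anew each time: only the gauge tells
- sleeve_c: aluminium sleeve with black liner, 38 mm diameter, 46 mm tall, 130 g, loose in a nest (1 mm play), upper 28 mm free to grip. Origin: centre of underside, z up. Top: mouth 26 mm wide, 4 mm deep; below it the liner's straight bore (0.5 mm play in the sleeve). The three look alike; one bore is right (19.8 mm), one tight (14.8), one loose (24.2), dealt anew each time: only the gauge tells
- red_tray: fixed low red plastic reject tray 84 (its x) x 150 (its y) mm, rim 14 mm high, wall and floor 3 mm thick; room for two sleeves standing 36 mm either side of its middle along y. Origin: centre of its underside on the bench; a sleeve standing in it has its origin 3 mm above this
- marker: black felt marker, 134 mm long, lying; a bystander, leave it. Origin: centre of its underside
- sample_bottle: small oil bottle with black cap, 40 mm wide, 89 mm tall; a bystander, leave it. Origin: centre of its underside
- tape_spool: red and white tape spool, 44 mm wide, 15 mm tall; a bystander, leave it. Origin: centre of its underside
There are look-alikes about, which are no part of the job. What is shaped like the sleeve_a but pink is not meant.

How it is judged:
On the way, in this order (a step that is already met when the one before it is completed fails the run):
1. the gauge, upright, has come to rest with its tip inside the sleeve in the left nest, at least 2.5 mm below the sleeve's top (horizontal distance between gauge and nest_1 below 0.01 m and ((horizontal distance between gauge and sleeve_a below 0.006 m and z of gauge in the frame of sleeve_a below 0.0435 m) or (horizontal distance between gauge and sleeve_b below 0.006 m and z of gauge in the frame of sleeve_b below 0.0435 m) or (horizontal distance between gauge and sleeve_c below 0.006 m and z of gauge in the frame of sleeve_c below 0.0435 m)) and angle between gauge's own z axis and vertical below 0.15 rad and linear speed of gauge below 0.008 m/s), for 0.15 s.
2. the gauge, upright, has come to rest with its tip inside the sleeve in the middle nest, at least 2.5 mm below the sleeve's top (horizontal distance between gauge and nest_2 below 0.01 m and ((horizontal distance between gauge and sleeve_a below 0.006 m and z of gauge in the frame of sleeve_a below 0.0435 m) or (horizontal distance between gauge and sleeve_b below 0.006 m and z of gauge in the frame of sleeve_b below 0.0435 m) or (horizontal distance between gauge and sleeve_c below 0.006 m and z of gauge in the frame of sleeve_c below 0.0435 m)) and angle between gauge's own z axis and vertical below 0.15 rad and linear speed of gauge below 0.008 m/s), for 0.15 s.
3. the gauge, upright, has come to rest with its tip inside the sleeve in the right nest, at least 2.5 mm below the sleeve's top (horizontal distance between gauge and nest_3 below 0.01 m and ((horizontal distance between gauge and sleeve_a below 0.006 m and z of gauge in the frame of sleeve_a below 0.0435 m) or (horizontal distance between gauge and sleeve_b below 0.006 m and z of gauge in the frame of sleeve_b below 0.0435 m) or (horizontal distance between gauge and sleeve_c below 0.006 m and z of gauge in the frame of sleeve_c below 0.0435 m)) and angle between gauge's own z axis and vertical below 0.15 rad and linear speed of gauge below 0.008 m/s), for 0.15 s.
At the end, for the whole second after the job is handed in: Gauge upright in a sleeve with its tip 11.5 to 17.5 mm below the sleeve's top, that sleeve seated in a nest (6 mm sideways, 4 mm up); the two other sleeves upright on the floor of the red tray (centre within 24 (across) x 57 mm of the tray's); leans under 0.12 rad; all at rest and released (((horizontal distance between gauge and sleeve_a below 0.003 m and z of gauge in the frame of sleeve_a between 0.0285 and 0.0345 m and (horizontal distance between sleeve_a and nest_1 below 0.006 m or horizontal distance between sleeve_a and nest_2 below 0.006 m or horizontal distance between sleeve_a and nest_3 below 0.006 m) and z of sleeve_a in the frame of rack below 0.016 m and (x of sleeve_b in the frame of red_tray between -0.024 and 0.024 m and y of sleeve_b in the frame of red_tray between -0.057 and 0.057 m and z of sleeve_b in the frame of red_tray below 0.008 m) and (x of sleeve_c in the frame of red_tray between -0.024 and 0.024 m and y of sleeve_c in the frame of red_tray between -0.057 and 0.057 m and z of sleeve_c in the frame of red_tray below 0.008 m)) or (horizontal distance between gauge and sleeve_b below 0.003 m and z of gauge in the frame of sleeve_b between 0.0285 and 0.0345 m and (horizontal distance between sleeve_b and nest_1 below 0.006 m or horizontal distance between sleeve_b and nest_2 below 0.006 m or horizontal distance between sleeve_b and nest_3 below 0.006 m) and z of sleeve_b in the frame of rack below 0.016 m and (x of sleeve_a in the frame of red_tray between -0.024 and 0.024 m and y of sleeve_a in the frame of red_tray between -0.057 and 0.057 m and z of sleeve_a in the frame of red_tray below 0.008 m) and (x of sleeve_c in the frame of red_tray between -0.024 and 0.024 m and y of sleeve_c in the frame of red_tray between -0.057 and 0.057 m and z of sleeve_c in the frame of red_tray below 0.008 m)) or (horizontal distance between gauge and sleeve_c below 0.003 m and z of gauge in the frame of sleeve_c between 0.0285 and 0.0345 m and (horizontal distance between sleeve_c and nest_1 below 0.006 m or horizontal distance between sleeve_c and nest_2 below 0.006 m or horizontal distance between sleeve_c and nest_3 below 0.006 m) and z of sleeve_c in the frame of rack below 0.016 m and (x of sleeve_a in the frame of red_tray between -0.024 and 0.024 m and y of sleeve_a in the frame of red_tray between -0.057 and 0.057 m and z of sleeve_a in the frame of red_tray below 0.008 m) and (x of sleeve_b in the frame of red_tray between -0.024 and 0.024 m and y of sleeve_b in the frame of red_tray between -0.057 and 0.057 m and z of sleeve_b in the frame of red_tray below 0.008 m))) and angle between each of gauge, sleeve_a, sleeve_b, sleeve_c's own z axis and vertical below 0.12 rad and linear speed of each of gauge, sleeve_a, sleeve_b, sleeve_c below 0.03 m/s); the robot touches nothing.
It fails at once if the gauge is forced: a sleeve is pressed into the rack with more than 25 N while the gauge is in it ((contact force between sleeve_a and rack above 25 N and horizontal distance between gauge and sleeve_a below 0.012 m and z of gauge in the frame of sleeve_a below 0.046 m) or (contact force between sleeve_b and rack above 25 N and horizontal distance between gauge and sleeve_b below 0.012 m and z of gauge in the frame of sleeve_b below 0.046 m) or (contact force between sleeve_c and rack above 25 N and horizontal distance between gauge and sleeve_c below 0.012 m and z of gauge in the frame of sleeve_c below 0.046 m)).
It fails at once if a bystander is moved by more than 30 mm (distance of any of marker, sample_bottle, tape_spool from where it was at the start of the episode above 0.03 m).
It also fails if it takes over 72 s, if anything falls off the work surface, if the arm or the gripper's body presses on something with over 40 N, if the wrist force passes 120 N, or if a joint passes its speed limit or range.

## Working session

There is one attempt and no reset: what is moved stays moved. The work goes in short steps, Python scripts to look and compute and a shell command to move; the robot and the scene stay as the last step left them, time stands still between calls to the robot, and variables do not carry over. Pictures are saved under pics/ and viewed, at most 10 in all, crops included, and the job is handed in when it is done.

```bash
ls; mkdir -p pics; python3 - <<'E'
from plant import bot
import cv2,numpy as np
print(bot.get_state(), bot.grip_depth)
for c in ["scene","top"]:
    im,d=bot.get_image(c); cv2.imwrite(f"pics/{c}0.png",im)
    for n in ["gauge","stand","rack","sleeve_a","red_tray","marker","sample_bottle","tape_spool"]:
        print(c,n,[(np.round(r["xyz"],3).tolist(),round(r["p"],2)) for r in bot.search_frame(c,n)[:6]])
E
```

```text
pics
{'time_s': 0.0, 'joints': array([ 1.12300685e+00,  1.50991470e-01,  1.43799702e+00,  2.95933974e-05,
        1.55380295e+00, -1.33995532e-01]), 'qvel': array([ 0.00050998,  0.00010967,  0.00018152, -0.00119355, -0.00039679,
       -0.00080765]), 'effort': array([ 2.80485110e-03, -7.13048100e+01, -5.70879257e+01,  2.07325775e-04,
        9.04075132e-03,  7.00755072e-05]), 'eef_pos': array([0.1773901 , 0.54670744, 0.23068928]), 'tool_rot': array([-1.86083432e-04,  1.56254282e-01,  9.87716680e-01, -5.69969139e-04]), 'ft_force': array([ 0.17404516, -0.34485533,  0.3186718 ]), 'moment': array([-0.00025571, -0.01433761,  0.03925856]), 'grip_force': 0.0, 'opening': 1.002953337954108} 0.0187
scene gauge [([0.43, -0.073, 0.063], 0.61)]
scene stand [([0.423, -0.078, 0.016], 0.6)]
scene rack [([0.542, -0.292, 0.027], 0.87)]
scene sleeve_a [([0.656, -0.307, 0.028], 0.95), ([0.561, -0.272, 0.047], 0.73), ([0.559, -0.349, 0.048], 0.66), ([0.668, -0.188, 0.029], 0.63), ([0.545, -0.089, 0.03], 0.55), ([0.556, -0.202, 0.048], 0.52)]
scene red_tray [([0.44, -0.38, 0.006], 0.86)]
scene marker [([0.429, 0.115, 0.013], 0.54)]
scene sample_bottle [([0.46, 0.198, 0.048], 0.92)]
scene tape_spool [([0.472, 0.328, 0.013], 0.6), ([0.556, -0.202, 0.049], 0.56)]
top gauge [([0.441, -0.064, 0.056], 0.63)]
top stand [([0.563, -0.25, 0.029], 0.55), ([0.442, -0.065, 0.028], 0.53)]
top rack [([0.56, -0.253, 0.031], 0.71), ([0.571, -0.263, 0.057], 0.34)]
top sleeve_a [([0.672, -0.301, 0.029], 0.72), ([0.551, -0.082, 0.028], 0.66), ([0.564, -0.18, 0.059], 0.63), ([0.571, -0.262, 0.06], 0.48), ([0.675, -0.188, 0.031], 0.44), ([0.56, -0.247, 0.03], 0.24)]
top red_tray [([0.443, -0.374, 0.005], 0.64)]
top marker [([0.43, 0.122, 0.016], 0.71)]
top sample_bottle [([0.468, 0.204, 0.07], 0.7), ([0.563, -0.25, 0.03], 0.43)]
top tape_spool [([0.47, 0.329, 0.015], 0.63)]
```

View pics/top0.png

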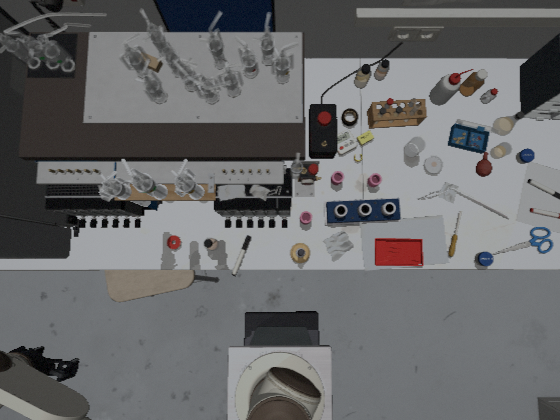

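View pics/scene0.png

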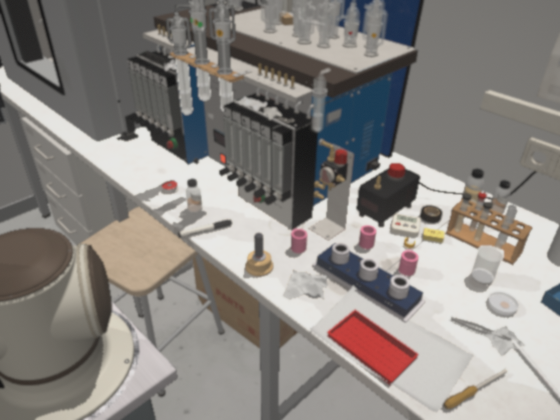

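The top view shows the gauge in its stand at about (300,253), the blue rack at (363,210) with three sleeves, the red tray at (398,252), and pink look-alikes at (338,178), (375,180) and (306,218). The scene view agrees. I'll move the wrist camera closer.

```bash
cat > h.py <<'E'
from plant import bot
import numpy as np, cv2
from scipy.spatial.transform import Rotation as R
np.set_printoptions(precision=4,suppress=True)
def pose():
    s=bot.get_state(); q=s["tool_rot"]
    return np.array(s["eef_pos"]), R.from_quat([q[1],q[2],q[3],q[0]]).as_matrix(), s
def go(xyz,yaw=0.):  # yaw 0: tool x=+Y, y=+X, z=-Z; prints row numbers
    p,M,s=pose()
    T=R.from_euler('z',yaw).as_matrix()@np.array([[0,1,0],[1,0,0],[0,0,-1.]])
    print("row",np.round(M.T@(np.array(xyz)-p)*100,2),np.round(R.from_matrix(M.T@T).as_rotvec(),3),"t",s["time_s"])
def cam(c):
    k=bot.calibration(c)
    if c=="wrist":
        p,M,_=pose(); T=np.eye(4);T[:3,:3]=M;T[:3,3]=p; return np.array(k["mtx"]),T@np.array(k["T_tool_cam"])
    T=np.eye(4);T[:3,:3]=cv2.Rodrigues(np.array(k["rvec"],float))[0];T[:3,3]=np.ravel(k["tvec"]); return np.array(k["mtx"]),np.linalg.inv(T)
def pts(K,T,d):  # world xyz map
    v,u=np.indices(d.shape); P=np.stack([(u-K[0,2])/K[0,0]*d,(v-K[1,2])/K[1,1]*d,d],-1)
    return P@T[:3,:3].T+T[:3,3]
E
python3 -c "
from h import *
print(bot.calibration('wrist'))"
python3 -m crank '[[-47.5,-57.85,-10,0,0,1.257,0],[-47.5,-57.85,-10,0,0,1.257,0],[-47.5,-57.85,-10,0,0,1.257,0],[-47.5,-57.85,-10,0,0,1.257,0],[-47.5,-57.85,-10,0,0,1.257,0]]' 
python3 -c "
from h import *
go([.45,-.17,.33])"
```

```text
{'mtx': array([[340.6191,   0.    , 274.563 ],
       [  0.    , 340.6191, 206.6032],
       [  0.    ,   0.    ,   1.    ]]), 'T_tool_cam': array([[-0.0008, -0.9527, -0.304 ,  0.0781],
       [ 1.    , -0.0009,  0.0001,  0.001 ],
       [-0.0004, -0.304 ,  0.9527, -0.143 ],
       [ 0.    ,  0.    ,  0.    ,  1.    ]])}
time_s: 1.52
eef_pos: [0.2907, 0.2568, 0.2731]
tool_rot: [0.0, 0.588, 0.809, 0.0]
ft_force: [1.2, 0.3, 0.6]
opening: 1.0
grip_force: 0.0
row [-45.51   1.98  -5.68] [ 0.001 -0.     0.314] t 1.525
```

```bash

python3 -m crank '[[-45.5,2,-5.7,0,0,0.314,0],[-45.5,2,-5.7,0,0,0.314,0],[-45.5,2,-5.7,0,0,0.314,0],[-45.5,2,-5.7,0,0,0.314,0],[-45.5,2,-5.7,0,0,0.314,0]]' >/dev/null
python3 -c "
from h import *
go([.45,-.17,.33])"
```

```text
row [-14.04   4.95  -1.83] [0.001 0.    0.005] t 2.15
```

```bash

python3 -m crank '[[-14,5,-1.8,0,0,0,0],[-14,5,-1.8,0,0,0,0],[-14,5,-1.8,0,0,0,0],[-14,5,-1.8,0,0,0,0]]'
cat > look.py <<'E'
from h import *
import sys
K,T=cam("wrist"); im,d=bot.get_image("wrist"); cv2.imwrite(f"pics/{sys.argv[1]}.png",im)
np.savez(f"{sys.argv[1]}.npz",K=K,T=T,d=d,im=im)
for n in sys.argv[2:]:
    print(n,[(np.round(r["xyz"],3).tolist(),round(r["p"],2)) for r in bot.search_frame("wrist",n)[:7]])
E
python3 look.py w1 gauge rack sleeve_a red_tray
```

```text
time_s: 2.65
eef_pos: [0.4505, -0.1684, 0.3286]
tool_rot: [-0.0, 0.706, 0.708, -0.0]
ft_force: [0.2, -0.0, -0.1]
opening: 1.001
grip_force: 0.0
gauge [([0.438, -0.066, 0.092], 0.98)]
rack [([0.557, -0.232, 0.023], 0.62)]
sleeve_a [([0.548, -0.074, 0.029], 0.97), ([0.565, -0.187, 0.057], 0.89), ([0.572, -0.331, 0.055], 0.8), ([0.57, -0.256, 0.058], 0.74), ([0.665, -0.294, 0.03], 0.63), ([0.676, -0.182, 0.033], 0.62)]
red_tray [([0.44, -0.368, 0.006], 0.67)]
```

View pics/w1.png

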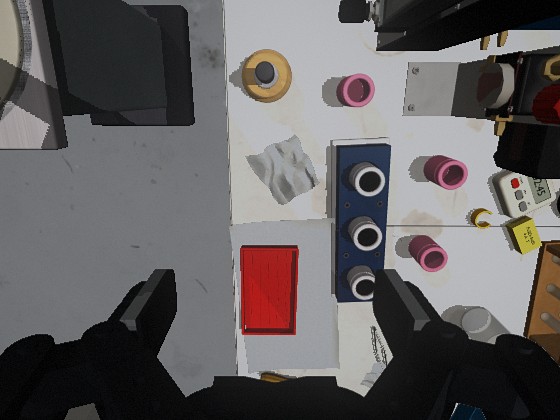

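The wrist view shows the gauge at (266,73) on its stand and the sleeves in the rack at (368,179), (365,233) and (362,283). The tray is at (270,290), the pink look-alikes are elsewhere, and a finger hides part of the third sleeve.

```bash
cat > meas.py <<'E'
from h import *
import sys
f=np.load(sys.argv[1]+".npz"); W=pts(f["K"],f["T"],f["d"]); im=f["im"]; d=f["d"]
hsv=cv2.cvtColor(im,cv2.COLOR_BGR2HSV); H,S,V=[hsv[...,i].astype(int) for i in range(3)]
X,Y,Z=[W[...,i] for i in range(3)]; ok=d>0
def rect(m,name):
    m=cv2.morphologyEx(m.astype(np.uint8),cv2.MORPH_OPEN,np.ones((3,3))).astype(bool)
    P=W[m]; 
    if len(P)<50: print(name,"none"); return
    r=cv2.minAreaRect(P[:,:2].astype(np.float32)*1000); print(name,len(P),np.round(r[0],1),np.round(r[1],1),round(r[2],1),"z med/90",np.round(np.percentile(Z[m],[10,50,90])*1000,1))
rect(ok&(S>120)&((H<8)|(H>172))&(X<.5)&(X>.37)&(Y<-.25)&(Z<.05),"tray")
rect(ok&(H>100)&(H<130)&(S>90)&(Z>.024)&(Z<.037)&(X>.5)&(X<.63)&(Y<-.1),"rack")
def circ(m,name):
    P=W[m]; 
    if len(P)<20: print(name,"none"); return
    (c,r)=cv2.minEnclosingCircle(P[:,:2].astype(np.float32)*1000); zs=np.median(P[:,2])*1000
    print(name,len(P),np.round(c,1),"r",round(r,1),"mean",np.round(P[:,:2].mean(0)*1000,1),"z",round(zs,1))
for i,y in enumerate([-.187,-.257,-.331]):
    circ(ok&(Z>.053)&(Z<.063)&(np.hypot(X-.57,Y-y)<.027)&(S<60)&(V>90),f"sleeve{i+1}")
circ(ok&(Z>.086)&(Z<.1)&(np.hypot(X-.438,Y+.066)<.025),"gauge")
circ(ok&(Z>.022)&(Z<.037)&(np.hypot(X-.438,Y+.066)<.04),"standtop")
E
python3 meas.py w1
```

```text
tray 4869 [ 441.8 -373.5] [152.  86.] 89.4 z med/90 [ 2.3  3.6 14.5]
rack 3621 [ 571.9 -263. ] [ 66.1 229.5] 2.6 z med/90 [29.3 30.3 31.4]
sleeve1 366 [ 568.4 -188.3] r 19.1 mean [ 568.5 -187.6] z 58.1
sleeve2 322 [ 572.1 -263.1] r 19.2 mean [ 572.1 -262.7] z 58.1
sleeve3 212 [ 574.8 -337.9] r 19.2 mean [ 570.7 -336.9] z 58.0
gauge 307 [439.3 -62.9] r 9.9 mean [439.4 -63.1] z 93.8
standtop 1308 [439.3 -62.8] r 27.0 mean [439.7 -63.3] z 30.4
```

```bash

python3 -m crank '[[10.5,-1.1,12,0,0,0,0],[10.5,-1.1,12,0,0,0,0],[10.5,-1.1,12,0,0,0,0],[10.5,-1.1,12,0,0,0,0]]'
python3 look.py w2; python3 meas.py w2; python3 -c "
from h import *
go([.4393,-.063,.05])"
```

```text
time_s: 3.4
eef_pos: [0.4377, -0.0604, 0.2079]
tool_rot: [-0.001, 0.704, 0.71, -0.0]
ft_force: [-0.9, -0.8, 0.9]
opening: 0.998
grip_force: 0.0
tray 953 [ 442.7 -312. ] [29.6 84.8] 89.0 z med/90 [ 2.8  5.7 15.1]
rack 1928 [ 570.2 -233.9] [ 65.9 170.4] 2.3 z med/90 [29.4 30.3 31.1]
sleeve1 none
sleeve2 none
sleeve3 none
gauge 491 [439.  -62.6] r 10.1 mean [439.2 -61.4] z 93.7
standtop 1680 [439.3 -62.8] r 27.2 mean [439.1 -56.7] z 30.4
row [-0.15  0.08 15.93] [0.    0.    0.008] t 3.45
```

```bash

python3 -m crank '[[-0.15,0.08,6,0,0,0.006,0],[-0.15,0.08,12,0,0,0.006,100],[-0.15,0.08,15.9,0,0,0.006,130],[-0.15,0.08,15.9,0,0,0.006,130],[-0.15,0.08,15.9,0,0,0.006,130]]' 60
python3 -m crank '[[0,0,0,0,0,0,255],[0,0,0,0,0,0,255],[0,0,0,0,0,0,255],[0,0,0,0,0,0,255]]' 60
python3 -c "
from h import *
go([.4393,-.063,.05])"
```

```text
time_s: 4.08
eef_pos: [0.4409, -0.0647, 0.0522]
tool_rot: [0.001, 0.707, 0.707, 0.001]
ft_force: [0.5, -1.1, -0.5]
opening: 0.49
grip_force: 0.0
time_s: 4.58
eef_pos: [0.4406, -0.0644, 0.0518]
tool_rot: [0.001, 0.707, 0.707, 0.001]
ft_force: [-1.8, -0.0, 11.7]
opening: 0.216
grip_force: 58.1
row [ 0.14 -0.13  0.18] [ 0.003  0.001 -0.   ] t 4.575
```

```bash

python3 -m crank '[[0,0,-6,0,0,0,255],[0,0,-10,0,0,0,255],[-6,6,-10,0,0,0,255],[-11,11,-10,0,0,0,255],[-12.4,12.7,-10,0,0,0,255]]' 
python3 -m crank '[[0,0,0,0,0,0,255],[0,0,0,0,0,0,255],[0,0,0,0,0,0,255]]' 
python3 look.py w3 gauge; python3 -c "
from h import *
print(pose()[:2])"
```

```text
time_s: 5.2
eef_pos: [0.568, -0.1898, 0.151]
tool_rot: [0.001, 0.707, 0.707, 0.0]
ft_force: [-1.1, 0.9, -1.2]
opening: 0.216
grip_force: 59.4
time_s: 5.58
eef_pos: [0.5661, -0.1874, 0.1508]
tool_rot: [0.0, 0.707, 0.707, 0.0]
ft_force: [0.4, 0.2, -2.8]
opening: 0.219
grip_force: 59.6
gauge [([0.565, -0.175, 0.18], 0.6)]
(array([ 0.5662, -0.1874,  0.1508]), array([[-0.0001,  1.    ,  0.0008],
       [ 1.    ,  0.0001, -0.0005],
       [-0.0005,  0.0008, -1.    ]]))
```

View pics/w3.png

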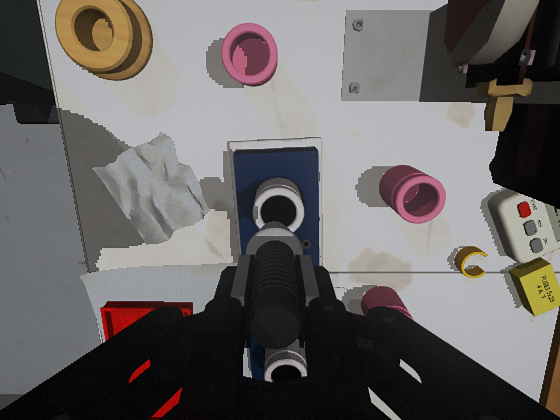

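The gauge hangs upright in the pads with its collar at about (272,240), and sleeve 1's mouth shows at (278,210).

```bash
cat > gfit.py <<'E'
from h import *
import sys
from scipy.optimize import least_squares
f=np.load(sys.argv[1]+".npz"); W=pts(f["K"],f["T"],f["d"]); tcp=np.array([float(a) for a in sys.argv[2:5]])
tip=tcp[2]-.0458
D=W-[tcp[0],tcp[1],tip]; n=f["d"]>0
def fit(lo,hi,r,tag):
    m=n&(np.hypot(D[...,0],D[...,1])<r+.006)&(D[...,2]>lo)&(D[...,2]<hi); P=D[m][:,:2]
    if len(P)<15: print(tag,len(P)); return
    s=least_squares(lambda c:np.hypot(*(P-c).T)-r,[0,0],loss="soft_l1",f_scale=.0005)
    print(tag,len(P),"off mm",s.x*1000,"rms",np.sqrt(np.mean(s.fun**2))*1000)
fit(.012,.022,.0112,"nogo"); fit(.0245,.0272,.015,"collar"); fit(.031,.042,.010,"handle"); fit(.044,.06,.010,"handle2")
m=n&(np.hypot(D[...,0],D[...,1])<.016)&(D[...,2]>.07)&(D[...,2]<.1)
print("top z rel tip",np.percentile(D[m][:,2],[50,90]) if m.any() else None)
m=n&(np.hypot(D[...,0],D[...,1])<.018)&(D[...,2]>.02)&(D[...,2]<.04)&(np.hypot(D[...,0],D[...,1])>.0115)
print("collar z",np.percentile(D[m][:,2],[5,50,95]) if m.any() else None)
hsv=cv2.cvtColor(f["im"],cv2.COLOR_BGR2HSV)
for y in (-.188,-.263,-.338):
    m=n&(W[...,2]>.055)&(W[...,2]<.062)&(np.hypot(W[...,0]-.571,W[...,1]-y)<.026)&(hsv[...,1]<60)
    if m.sum()>30: print(m.sum(),cv2.minEnclosingCircle(W[m][:,:2].astype(np.float32)*1000))
E
python3 gfit.py w3 .5662 -.1874 .1508
```

```text
nogo 36 off mm [-0.4066  1.5516] rms 0.18271505379191552
collar 157 off mm [-0.3048  0.9387] rms 1.9091785577640548
handle 326 off mm [-0.3177  1.2957] rms 0.24240546140555821
handle2 789 off mm [-0.2072  1.3862] rms 1.3995211776385514
top z rel tip [0.0862 0.0888]
collar z [0.026  0.028  0.0294]
883 ((568.7832641601562, -188.07720947265625), 19.232236862182617)
432 ((575.0286254882812, -335.5650634765625), 18.615528106689453)
```

```bash

python3 -m crank '[[-0.21,0.27,2,0,0,0,255],[-0.21,0.27,4.2,0,0,0,255],[-0.21,0.27,4.2,0,0,0,255],[-0.21,0.27,4.2,0,0,0,255]]' 
python3 -m crank '[[0,0,0.2,0,0,0,255],[0,0,0.4,0,0,0,255],[0,0,0.4,0,0,0,255]]' 
```

```text
time_s: 6.18
eef_pos: [0.5693, -0.1902, 0.1083]
tool_rot: [0.0, 0.707, 0.707, -0.0]
ft_force: [0.5, -0.3, -0.8]
opening: 0.218
grip_force: 59.6
time_s: 6.55
eef_pos: [0.5692, -0.1901, 0.104]
tool_rot: [0.0, 0.707, 0.707, -0.0]
ft_force: [-0.5, 0.1, -2.4]
opening: 0.216
grip_force: 59.6
```

```bash

python3 -m crank '[[0.05,-0.02,0.2,0,0,0,255],[0.05,-0.02,0.3,0,0,0,255],[0.05,-0.02,0.3,0,0,0,255]]' | grep -E "pos|force"
python3 -m crank '[[0,0,0.1,0,0,0,255],[0,0,0.15,0,0,0,255],[0,0,0.15,0,0,0,255]]' | grep -E "pos|force"
```

```text
eef_pos: [0.569, -0.1896, 0.1009]
ft_force: [0.9, -0.1, -1.8]
grip_force: 59.6
eef_pos: [0.569, -0.1896, 0.0995]
ft_force: [0.9, -0.2, -1.5]
grip_force: 59.6
```

```bash

python3 -m crank '[[0,0,0.1,0,0,0,255],[0,0,0.1,0,0,0,255]]' | grep -E "pos|ft_force"
python3 -m crank '[[0,0,0.1,0,0,0,255],[0,0,0.1,0,0,0,255]]' | grep -E "pos|ft_force"
```

```text
eef_pos: [0.569, -0.1896, 0.0985]
ft_force: [0.6, -0.9, -2.6]
eef_pos: [0.569, -0.1896, 0.0974]
ft_force: [-0.3, -0.6, -1.4]
```

```bash

python3 -m crank '[[0,0,0.15,0,0,0,255],[0,0,0.3,0,0,0,255],[0,0,0.3,0,0,0,255]]' | grep -E "pos|ft_force"
python3 -m crank '[[0,0,0.15,0,0,0,255],[0,0,0.25,0,0,0,255],[0,0,0.25,0,0,0,255]]' | grep -E "pos|ft_force"
```

```text
eef_pos: [0.5689, -0.1896, 0.0943]
ft_force: [0.2, -0.2, -1.6]
eef_pos: [0.569, -0.1896, 0.0919]
ft_force: [-0.3, 0.1, -2.7]
```

```bash

python3 -m crank '[[0,0,0.1,0,0,0,255],[0,0,0.1,0,0,0,255]]' | grep -E "pos|ft_force"
python3 -m crank '[[0,0,0.1,0,0,0,255],[0,0,0.1,0,0,0,255]]' | grep -E "pos|ft_force"
python3 -m crank '[[0,0,0.05,0,0,0,255],[0,0,0.05,0,0,0,255]]' | grep -E "pos|ft_force"
```

```text
eef_pos: [0.569, -0.1896, 0.0909]
ft_force: [0.2, 0.1, -1.5]
eef_pos: [0.569, -0.1896, 0.0899]
ft_force: [0.2, -0.1, -1.5]
eef_pos: [0.569, -0.1897, 0.0896]
ft_force: [0.3, 0.1, -0.7]
```

```bash

python3 -m crank '[[0,0,0.05,0,0,0,255],[0,0,0.05,0,0,0,255]]' | grep -E "pos|ft_force"
python3 -m crank '[[0,0,0.05,0,0,0,255],[0,0,0.05,0,0,0,255]]' | grep -E "pos|ft_force"
python3 -m crank '[[0,0,0.05,0,0,0,255],[0,0,0.05,0,0,0,255]]' | grep -E "pos|ft_force"
```

```text
eef_pos: [0.5691, -0.1897, 0.0892]
ft_force: [0.1, 0.0, 0.7]
eef_pos: [0.5691, -0.1897, 0.0887]
ft_force: [-0.8, -0.4, 2.6]
eef_pos: [0.5691, -0.1897, 0.0882]
ft_force: [-0.1, 0.5, 5.1]
```

```bash
c(){ grep -E "time|pos|ft_force"|tr '\n' ' '; echo; }
python3 -m crank '[[0.15,0,-0.02,0,0,0,255],[0.15,0,-0.02,0,0,0,255]]' |c
python3 -m crank '[[-0.05,0.1,0,0,0,0,255],[-0.05,0.1,0,0,0,0,255]]' |c
python3 -m crank '[[-0.1,0.05,0,0,0,0,255],[-0.1,0.05,0,0,0,0,255]]' |c
python3 -m crank '[[-0.1,-0.05,0,0,0,0,255],[-0.1,-0.05,0,0,0,0,255]]' |c
python3 -m crank '[[-0.05,-0.1,0,0,0,0,255],[-0.05,-0.1,0,0,0,0,255]]' |c
python3 -m crank '[[0.05,-0.1,0,0,0,0,255],[0.05,-0.1,0,0,0,0,255]]' |c
python3 -m crank '[[0.1,-0.05,0,0,0,0,255],[0.1,-0.05,0,0,0,0,255]]' |c
python3 -m crank '[[0.1,0.05,0,0,0,0,255],[0.1,0.05,0,0,0,0,255]]' |c
python3 -m crank '[[-0.1,0.1,0,0,0,0,255],[-0.1,0.1,0,0,0,0,255]]' |c
```

```text
time_s: 10.3 eef_pos: [0.5691, -0.1884, 0.0884] ft_force: [-0.4, -3.2, 3.9] 
time_s: 10.55 eef_pos: [0.5698, -0.1888, 0.0882] ft_force: [-2.6, -3.6, 5.0] 
time_s: 10.8 eef_pos: [0.5701, -0.1895, 0.0881] ft_force: [-4.4, 0.2, 5.8] 
time_s: 11.05 eef_pos: [0.5697, -0.1902, 0.0881] ft_force: [-3.4, 2.6, 6.9] 
time_s: 11.3 eef_pos: [0.5691, -0.1906, 0.0882] ft_force: [0.5, 1.9, 5.1] 
time_s: 11.55 eef_pos: [0.5684, -0.1902, 0.0884] ft_force: [3.6, 2.4, 4.6] 
time_s: 11.8 eef_pos: [0.5679, -0.1896, 0.0884] ft_force: [4.5, 0.7, 3.7] 
time_s: 12.05 eef_pos: [0.5682, -0.1889, 0.0884] ft_force: [3.7, -1.4, 5.5] 
time_s: 12.3 eef_pos: [0.5689, -0.1896, 0.0881] ft_force: [0.9, 0.1, 5.6]
```

```bash
c(){ grep -E "time|pos|ft_force"|tr '\n' ' '; echo; }
python3 -m crank '[[0,0,-2.5,0,0,0,255],[-3,0.2,-2.5,0,0,0,255],[-7.5,0.35,-2.4,0,0,0,255],[-7.5,0.35,-2,0,0,0,255],[-7.5,0.35,-1.6,0,0,0,255]]' |c
python3 -m crank '[[0,0,0,0,0,0,255],[0,0,0,0,0,0,255]]' |c
```

```text
time_s: 12.92 eef_pos: [0.5719, -0.2642, 0.1031] ft_force: [0.9, -0.7, -1.6] 
time_s: 13.18 eef_pos: [0.5725, -0.264, 0.1044] ft_force: [-0.9, 0.1, -1.1]
```

```bash
c(){ grep -E "time|pos|ft_force"|tr '\n' ' '; echo; }
python3 -m crank '[[-0.03,0,0.2,0,0,0,255],[-0.03,0,0.4,0,0,0,255],[-0.03,0,0.4,0,0,0,255]]' |c
python3 -m crank '[[0,0,0.07,0,0,0,255],[0,0,0.07,0,0,0,255]]' |c
python3 -m crank '[[0,0,0.06,0,0,0,255],[0,0,0.06,0,0,0,255]]' |c
python3 -m crank '[[0,0,0.06,0,0,0,255],[0,0,0.06,0,0,0,255]]' |c
```

```text
time_s: 13.55 eef_pos: [0.5724, -0.2649, 0.1] ft_force: [-0.5, 0.3, -2.1] 
time_s: 13.8 eef_pos: [0.5725, -0.265, 0.0995] ft_force: [0.6, -1.0, -1.5] 
time_s: 14.05 eef_pos: [0.5725, -0.265, 0.0991] ft_force: [-1.0, 0.5, -0.2] 
time_s: 14.3 eef_pos: [0.5726, -0.265, 0.0986] ft_force: [-0.5, 0.3, 3.1]
```

```bash
c(){ grep -E "time|pos|ft_force"|tr '\n' ' '; echo; }
python3 -m crank '[[0.06,0,0,0,0,0,255],[0.06,0,0,0,0,0,255]]' |c
python3 -m crank '[[0.14,0,0,0,0,0,255],[0.14,0,0,0,0,0,255]]' |c
python3 -m crank '[[-0.05,0.1,0,0,0,0,255],[-0.05,0.1,0,0,0,0,255]]' |c
python3 -m crank '[[-0.1,0.05,0,0,0,0,255],[-0.1,0.05,0,0,0,0,255]]' |c
python3 -m crank '[[-0.1,-0.05,0,0,0,0,255],[-0.1,-0.05,0,0,0,0,255]]' |c
python3 -m crank '[[-0.05,-0.1,0,0,0,0,255],[-0.05,-0.1,0,0,0,0,255]]' |c
python3 -m crank '[[0.05,-0.1,0,0,0,0,255],[0.05,-0.1,0,0,0,0,255]]' |c
python3 -m crank '[[0.1,-0.05,0,0,0,0,255],[0.1,-0.05,0,0,0,0,255]]' |c
python3 -m crank '[[0.1,0.05,0,0,0,0,255],[0.1,0.05,0,0,0,0,255]]' |c
python3 -m crank '[[-0.1,0.1,0,0,0,0,255],[-0.1,0.1,0,0,0,0,255]]' |c
```

```text
time_s: 14.55 eef_pos: [0.5726, -0.2645, 0.0985] ft_force: [-0.3, -1.1, 3.0] 
time_s: 14.8 eef_pos: [0.5726, -0.2631, 0.0985] ft_force: [-0.7, -3.0, 4.8] 
time_s: 15.05 eef_pos: [0.5734, -0.2635, 0.0983] ft_force: [-2.5, -2.7, 5.7] 
time_s: 15.3 eef_pos: [0.5737, -0.2644, 0.0982] ft_force: [-2.7, -1.8, 5.1] 
time_s: 15.55 eef_pos: [0.5732, -0.2651, 0.0982] ft_force: [-2.8, -0.7, 5.6] 
time_s: 15.8 eef_pos: [0.5725, -0.2656, 0.0983] ft_force: [0.5, 2.3, 4.0] 
time_s: 16.05 eef_pos: [0.5717, -0.2654, 0.0985] ft_force: [1.9, 1.2, 3.9] 
time_s: 16.3 eef_pos: [0.5711, -0.2646, 0.0985] ft_force: [2.9, -0.5, 5.3] 
time_s: 16.55 eef_pos: [0.5715, -0.2636, 0.0984] ft_force: [2.9, -2.8, 4.0] 
time_s: 16.8 eef_pos: [0.5723, -0.2645, 0.0982] ft_force: [0.2, -1.7, 3.3]
```

```bash
c(){ grep -E "time|pos|ft_force"|tr '\n' ' '; echo; }
python3 -m crank '[[0,0,-1.5,0,0,0,255],[-3,0.15,-1.7,0,0,0,255],[-7.5,0.32,-1.5,0,0,0,255],[-7.5,0.32,-1,0,0,0,255],[-7.5,0.32,-0.7,0,0,0,255]]' |c
python3 -m crank '[[0,0,0.2,0,0,0,255],[0,0,0.4,0,0,0,255],[0,0,0.4,0,0,0,255]]' |c
python3 -m crank '[[0,0,0.1,0,0,0,255],[0,0,0.1,0,0,0,255]]' |c
python3 -m crank '[[0,0,0.08,0,0,0,255],[0,0,0.08,0,0,0,255]]' |c
```

```text
time_s: 17.42 eef_pos: [0.5753, -0.339, 0.105] ft_force: [0.3, 0.2, -1.8] 
time_s: 17.8 eef_pos: [0.5757, -0.339, 0.1014] ft_force: [0.7, -0.3, -1.9] 
time_s: 18.05 eef_pos: [0.5757, -0.3394, 0.1004] ft_force: [-0.8, -0.8, -1.7] 
time_s: 18.3 eef_pos: [0.5756, -0.3394, 0.0995] ft_force: [0.2, 0.2, -1.3]
```

```bash
c(){ grep -E "time|pos|ft_force"|tr '\n' ' '; echo; }
python3 -m crank '[[0,0,0.08,0,0,0,255],[0,0,0.08,0,0,0,255]]' |c
python3 -m crank '[[0,0,0.08,0,0,0,255],[0,0,0.08,0,0,0,255]]' |c
```

```text
time_s: 18.55 eef_pos: [0.5756, -0.3395, 0.0987] ft_force: [0.4, 0.3, -1.4] 
time_s: 18.8 eef_pos: [0.5756, -0.3394, 0.0979] ft_force: [0.4, 0.3, -1.7]
```

```bash
c(){ grep -E "time|pos|ft_force"|tr '\n' ' '; echo; }
python3 -m crank '[[0,0,0.15,0,0,0,255],[0,0,0.3,0,0,0,255],[0,0,0.3,0,0,0,255]]' |c
python3 -m crank '[[0,0,0.15,0,0,0,255],[0,0,0.3,0,0,0,255],[0,0,0.3,0,0,0,255]]' |c
python3 -m crank '[[0,0,0.1,0,0,0,255],[0,0,0.15,0,0,0,255],[0,0,0.15,0,0,0,255]]' |c
python3 -m crank '[[0,0,0.1,0,0,0,255],[0,0,0.1,0,0,0,255]]' |c
```

```text
time_s: 19.18 eef_pos: [0.5756, -0.3394, 0.0947] ft_force: [-0.3, 0.0, -1.8] 
time_s: 19.55 eef_pos: [0.5756, -0.3394, 0.0918] ft_force: [0.5, 0.9, -1.5] 
time_s: 19.92 eef_pos: [0.5756, -0.3395, 0.0904] ft_force: [0.0, -1.0, -1.3] 
time_s: 20.18 eef_pos: [0.5756, -0.3394, 0.0893] ft_force: [-0.1, -0.8, -1.6]
```

```bash
c(){ grep -E "time|pos|ft_force"|tr '\n' ' '; echo; }
python3 -m crank '[[0,0,0.07,0,0,0,255],[0,0,0.07,0,0,0,255]]' |c
python3 -m crank '[[0,0,0.07,0,0,0,255],[0,0,0.07,0,0,0,255]]' |c
```

```text
time_s: 20.42 eef_pos: [0.5756, -0.3394, 0.0887] ft_force: [0.8, -0.2, -1.7] 
time_s: 20.68 eef_pos: [0.5756, -0.3395, 0.088] ft_force: [-0.2, -0.8, -1.2]
```

```bash
c(){ grep -E "time|pos|ft_force"|tr '\n' ' '; echo; }
python3 -m crank '[[0,0,0.12,0,0,0,255],[0,0,0.25,0,0,0,255],[0,0,0.25,0,0,0,255]]' |c
python3 -m crank '[[0,0,-2.8,0,0,0,255],[4,-0.2,-2.8,0,0,0,255],[10,-0.45,-2.8,0,0,0,255],[15,-0.67,-2.5,0,0,0,255],[15,-0.67,-2.1,0,0,0,255]]' |c
python3 -m crank '[[0,0,0,0,0,0,255],[0,0,0,0,0,0,255]]' |c
```

```text
time_s: 21.05 eef_pos: [0.5756, -0.3394, 0.0854] ft_force: [0.1, 0.1, -1.6] 
time_s: 21.68 eef_pos: [0.569, -0.1864, 0.107] ft_force: [0.0, -0.9, -0.8] 
time_s: 21.92 eef_pos: [0.5691, -0.1904, 0.1066] ft_force: [0.2, -0.2, -2.0]
```

```bash
c(){ grep -E "time|pos|ft_force|opening"|tr '\n' ' '; echo; }
python3 -m crank '[[0.06,-0.02,0.3,0,0,0,255],[0.06,-0.02,0.6,0,0,0,255],[0.06,-0.02,0.6,0,0,0,255]]' |c
python3 -m crank '[[0,0,0.15,0,0,0,255],[0,0,0.3,0,0,0,255],[0,0,0.3,0,0,0,255]]' |c
```

```text
time_s: 22.3 eef_pos: [0.5686, -0.189, 0.1001] ft_force: [-0.2, -0.9, -1.3] opening: 0.217 
time_s: 22.68 eef_pos: [0.5688, -0.1888, 0.0974] ft_force: [-1.1, 0.5, -1.2] opening: 0.221
```

```bash
c(){ grep -E "time|pos|ft_force|opening"|tr '\n' ' '; echo; }
python3 -m crank '[[-0.06,0,0.2,0,0,0,255],[-0.06,0,0.4,0,0,0,255],[-0.06,0,0.4,0,0,0,255]]' |c
python3 -m crank '[[0,0,0.15,0,0,0,255],[0,0,0.3,0,0,0,255],[0,0,0.3,0,0,0,255]]' |c
python3 -m crank '[[0,0,0.07,0,0,0,255],[0,0,0.07,0,0,0,255]]' |c
python3 -m crank '[[0,0,0.08,0,0,0,255],[0,0,0.08,0,0,0,255]]' |c
```

```text
time_s: 23.05 eef_pos: [0.5687, -0.1894, 0.0933] ft_force: [0.7, -0.1, -1.6] opening: 0.217 
time_s: 23.42 eef_pos: [0.5687, -0.1894, 0.0904] ft_force: [-0.3, 0.1, -1.3] opening: 0.217 
time_s: 23.68 eef_pos: [0.5688, -0.1894, 0.0898] ft_force: [0.4, -0.2, -1.7] opening: 0.222 
time_s: 23.92 eef_pos: [0.5689, -0.1895, 0.0892] ft_force: [-0.2, -1.1, 0.3] opening: 0.218
```

```bash
c(){ grep -E "time|pos|ft_force|opening"|tr '\n' ' '; echo; }
python3 -m crank '[[0,0,0,0,0,0,180],[0,0,0,0,0,0,150],[0,0,0,0,0,0,90],[0,0,0,0,0,0,60]]' |c
python3 -m crank '[[0,0,-5,0,0,0,30],[0,0,-10,0,0,0,0],[-2,0,-15,0,0,0,0],[-2,0,-15,0,0,0,0],[-2,0,-15,0,0,0,0]]' |c
python3 look.py w4; python3 meas.py w4; python3 -c "
from h import *
f=np.load('w4.npz'); W=pts(f['K'],f['T'],f['d'])
m=(f['d']>0)&(W[...,2]>.123)&(W[...,2]<.138)&(np.hypot(W[...,0]-.5685,W[...,1]+.188)<.02)
print(m.sum(),cv2.minEnclosingCircle(W[m][:,:2].astype(np.float32)*1000),np.median(W[m][:,2]))
go([.575,-.338,.25])"
```

```text
time_s: 24.42 eef_pos: [0.5688, -0.1895, 0.0891] ft_force: [-0.9, 0.1, -0.2] opening: 0.761 
time_s: 25.05 eef_pos: [0.5686, -0.2094, 0.2385] ft_force: [0.4, -0.3, -0.4] opening: 0.999 
tray 5127 [ 442.1 -374.1] [152.9  86.2] 89.5 z med/90 [ 2.5  3.6 14.8]
rack 6301 [ 571.9 -263.4] [ 65.9 230.2] 2.7 z med/90 [29.4 30.3 31.2]
sleeve1 324 [ 569.1 -187.8] r 19.0 mean [ 570.1 -180.2] z 58.0
sleeve2 512 [ 572.2 -263.2] r 19.1 mean [ 572.4 -262.5] z 58.1
sleeve3 403 [ 575.9 -337.8] r 18.8 mean [ 575.9 -337.1] z 58.2
gauge none
standtop 2117 [439.4 -63. ] r 27.3 mean [440.6 -66.1] z 30.0
545 ((568.4328002929688, -187.98284912109375), 10.147928237915039) 0.13105338234324276
row [-12.88   0.66  -1.22] [-0.001 -0.001 -0.   ] t 25.1
```

View pics/w4.png

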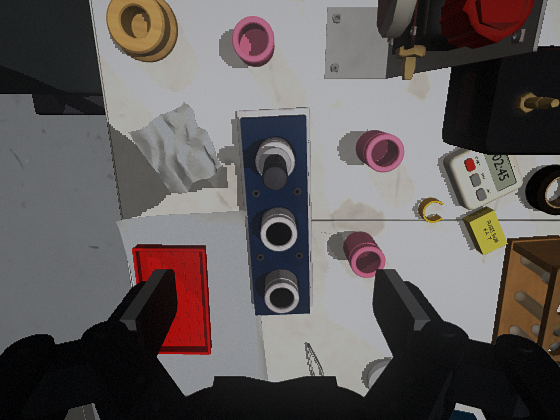

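The gauge stands in sleeve 1 at (275,165), with its top at 131 mm, so the tip is about 15 mm in. Sleeve 2 (tight) is at (278,230) and sleeve 3 (loose) at (283,290). Sleeve 3 goes to the tray first.

```bash
c(){ grep -E "time|pos|ft_force|opening"|tr '\n' ' '; echo; }
python3 -m crank '[[-6,0.3,0,0,0,0,0],[-12.9,0.7,2,0,0,0,0],[-12.9,0.7,8,0,0,0,0],[-12.9,0.7,12,0,0,0,0],[-12.9,0.7,12,0,0,0,0]]' |c
python3 -m crank '[[0,0,0,0,0,0,0]]' |c
python3 -c "
from h import *
go([.5758,-.3383,.033])"
```

```text
time_s: 25.72 eef_pos: [0.5741, -0.3372, 0.1149] ft_force: [-0.1, 1.1, 0.9] opening: 1.0 
time_s: 25.85 eef_pos: [0.5763, -0.3384, 0.1207] ft_force: [-0.2, -0.5, 0.9] opening: 1.002 
row [ 0.02 -0.06  8.77] [ 0.001  0.001 -0.   ] t 25.85
```

```bash
c(){ grep -E "time|pos|ft_force|opening|grip"|tr '\n' ' '; echo; }
python3 -m crank '[[0,-0.03,4,0,0,0,0],[0,-0.03,7,0,0,0,20],[0,-0.03,8.6,0,0,0,40],[0,-0.03,8.6,0,0,0,60],[0,-0.03,8.6,0,0,0,60]]' |c
python3 -m crank '[[0,0,0.05,0,0,0,255],[0,0,0.05,0,0,0,255],[0,0,0.05,0,0,0,255],[0,0,0.05,0,0,0,255]]' 60 |c
```

```text
time_s: 26.48 eef_pos: [0.5762, -0.339, 0.0349] ft_force: [0.4, 0.7, -0.3] opening: 0.764 grip_force: 0.0 
time_s: 26.98 eef_pos: [0.5757, -0.3387, 0.033] ft_force: [1.9, -0.5, 4.6] opening: 0.421 grip_force: 59.7
```

```bash
c(){ grep -E "time|pos|ft_force|opening|grip"|tr '\n' ' '; echo; }
python3 -m crank '[[0,0,-4,0,0,0,255],[0,0,-6,0,0,0,255],[-3,-6,-6,0,0,0,255],[-6,-11,-6,0,0,0,255],[-7.15,-13.4,-6,0,0,0,255]]' |c
python3 -m crank '[[0,0,0,0,0,0,255],[0,0,0,0,0,0,255]]' |c
python3 -c "
from h import *
go([.442,-.4103,.0245])"
```

```text
time_s: 27.6 eef_pos: [0.4388, -0.411, 0.0923] ft_force: [0.5, 0.0, -0.4] opening: 0.422 grip_force: 61.5 
time_s: 27.85 eef_pos: [0.4418, -0.4096, 0.0924] ft_force: [0.8, 0.5, -1.2] opening: 0.423 grip_force: 61.6 
row [-0.07  0.02  6.79] [ 0. -0. -0.] t 27.85
```

```bash
c(){ grep -E "time|pos|ft_force|opening|grip"|tr '\n' ' '; echo; }
python3 -m crank '[[-0.05,0,3,0,0,0,255],[-0.05,0,5.5,0,0,0,255],[-0.05,0,6.4,0,0,0,255],[-0.05,0,6.4,0,0,0,255]]' |c
python3 -m crank '[[0,0,0.2,0,0,0,255],[0,0,0.25,0,0,0,255]]' |c
```

```text
time_s: 28.35 eef_pos: [0.4418, -0.41, 0.0284] ft_force: [0.3, 0.5, -0.5] opening: 0.427 grip_force: 61.5 
time_s: 28.6 eef_pos: [0.4417, -0.4106, 0.0267] ft_force: [0.4, 0.3, -1.4] opening: 0.425 grip_force: 61.5
```

```bash
c(){ grep -E "time|pos|ft_force|opening|grip"|tr '\n' ' '; echo; }
python3 -m crank '[[0,0,0.12,0,0,0,255],[0,0,0.12,0,0,0,255]]' |c
python3 -m crank '[[0,0,0.1,0,0,0,255],[0,0,0.1,0,0,0,255]]' |c
```

```text
time_s: 28.85 eef_pos: [0.4414, -0.4104, 0.025] ft_force: [-0.3, -0.6, -0.5] opening: 0.424 grip_force: 61.5 
time_s: 29.1 eef_pos: [0.4414, -0.4105, 0.0248] ft_force: [-3.9, 4.4, 10.7] opening: 0.425 grip_force: 63.0
```

```bash
c(){ grep -E "time|pos|ft_force|opening|grip"|tr '\n' ' '; echo; }
python3 -m crank '[[0,0,-0.05,0,0,0,110],[0,0,-0.05,0,0,0,90],[0,0,-0.05,0,0,0,60],[0,0,-0.05,0,0,0,30]]' |c
python3 -m crank '[[0,0,-5,0,0,0,0],[0,0,-8.7,0,0,0,0],[4,4,-8.7,0,0,0,0],[9,8,-8.7,0,0,0,0],[14,12.5,-8.7,0,0,0,0]]' |c
python3 -m crank '[[0,0,0,0,0,0,0],[0,0,0,0,0,0,0]]' |c
python3 -c "
from h import *
go([.5721,-.264,.033])"
```

```text
time_s: 29.6 eef_pos: [0.4414, -0.4104, 0.0243] ft_force: [0.7, 0.4, -0.4] opening: 0.883 grip_force: 0.0 
time_s: 30.22 eef_pos: [0.5632, -0.2737, 0.1115] ft_force: [0.0, -1.0, 0.3] opening: 1.001 grip_force: 0.0 
time_s: 30.48 eef_pos: [0.5622, -0.275, 0.1112] ft_force: [-0.9, -0.5, -0.0] opening: 0.999 grip_force: 0.0 
row [1.11 1.   7.82] [-0.  0.  0.] t 30.475
```

```bash
c(){ grep -E "time|pos|ft_force|opening|grip"|tr '\n' ' '; echo; }
python3 -m crank '[[1.1,1,0,0,0,0,0],[1.1,1,3,0,0,0,0],[1.1,1,5,0,0,0,0],[1.1,1,5,0,0,0,0]]' |c
python3 -c "
from h import *
go([.5721,-.264,.033])"
```

```text
time_s: 30.98 eef_pos: [0.5714, -0.264, 0.0598] ft_force: [-0.0, 0.2, 0.1] opening: 1.002 grip_force: 0.0 
row [-0.    0.07  2.68] [-0.002 -0.001 -0.001] t 30.975
```

```bash
c(){ grep -E "time|pos|ft_force|opening|grip"|tr '\n' ' '; echo; }
python3 -m crank '[[0,0.05,1.5,0,0,0,20],[0,0.05,2.7,0,0,0,40],[0,0.05,2.7,0,0,0,60],[0,0.05,2.7,0,0,0,60]]' |c
python3 -m crank '[[0,0,0,0,0,0,255],[0,0,0,0,0,0,255],[0,0,0,0,0,0,255],[0,0,0,0,0,0,255]]' 60 |c
```

```text
time_s: 31.48 eef_pos: [0.5729, -0.2642, 0.0347] ft_force: [0.3, 0.3, 0.7] opening: 0.767 grip_force: 0.0 
time_s: 31.98 eef_pos: [0.5729, -0.2642, 0.0346] ft_force: [0.1, -0.4, 3.4] opening: 0.423 grip_force: 59.6
```

```bash
c(){ grep -E "time|pos|ft_force|opening|grip"|tr '\n' ' '; echo; }
python3 -m crank '[[0,0,-4,0,0,0,255],[0,0,-6.5,0,0,0,255],[-3,-6,-6.5,0,0,0,255],[-6,-11,-6.5,0,0,0,255],[-7.4,-13.1,-6.5,0,0,0,255]]' |c
python3 -m crank '[[0,0,0,0,0,0,255],[0,0,0,0,0,0,255]]' |c
python3 -c "
from h import *
go([.442,-.3385,.0285])"
```

```text
time_s: 32.6 eef_pos: [0.4392, -0.339, 0.0992] ft_force: [1.6, -0.1, -1.6] opening: 0.419 grip_force: 61.0 
time_s: 32.85 eef_pos: [0.442, -0.3379, 0.0993] ft_force: [0.3, 0.9, -1.6] opening: 0.421 grip_force: 61.0 
row [-0.06  0.    7.08] [-0.    -0.    -0.001] t 32.85
```

```bash
c(){ grep -E "time|pos|ft_force|opening|grip"|tr '\n' ' '; echo; }
python3 -m crank '[[0,0,3,0,0,0,255],[0,0,6,0,0,0,255],[0,0,7,0,0,0,255],[0,0,7,0,0,0,255]]' |c
python3 -m crank '[[0,0,0.12,0,0,0,255],[0,0,0.12,0,0,0,255]]' |c
python3 -m crank '[[0,0,0.08,0,0,0,255],[0,0,0.08,0,0,0,255]]' |c
```

```text
time_s: 33.35 eef_pos: [0.4421, -0.3377, 0.0292] ft_force: [0.0, 0.5, -0.9] opening: 0.419 grip_force: 61.0 
time_s: 33.6 eef_pos: [0.4421, -0.3384, 0.029] ft_force: [0.2, 0.6, -1.1] opening: 0.419 grip_force: 61.0 
time_s: 33.85 eef_pos: [0.4418, -0.3381, 0.0275] ft_force: [0.2, 0.3, -1.8] opening: 0.421 grip_force: 61.0
```

```bash
c(){ grep -E "time|pos|ft_force|opening|grip"|tr '\n' ' '; echo; }
python3 -m crank '[[0,0,0.06,0,0,0,255],[0,0,0.06,0,0,0,255]]' |c
python3 -m crank '[[0,0,0.06,0,0,0,255],[0,0,0.06,0,0,0,255]]' |c
```

```text
time_s: 34.1 eef_pos: [0.4417, -0.3381, 0.0267] ft_force: [0.5, 0.8, -1.3] opening: 0.422 grip_force: 61.0 
time_s: 34.35 eef_pos: [0.4417, -0.3381, 0.0263] ft_force: [-1.3, 1.1, 2.9] opening: 0.423 grip_force: 61.4
```

Contact. I'll release, retreat and check.

```bash
c(){ grep -E "time|pos|ft_force|opening|grip"|tr '\n' ' '; echo; }
python3 -m crank '[[0,0,0,0,0,0,110],[0,0,0,0,0,0,90],[0,0,0,0,0,0,60],[0,0,0,0,0,0,30]]' |c
python3 -m crank '[[0,0,-5,0,0,0,0],[0,0,-10,0,0,0,0],[4,0,-16,0,0,0,0],[9,0,-22,0,0,0,0],[13,0,-26,0,0,0,0]]' |c
python3 -m crank '[[0,0,0,0,0,0,0],[0,0,0,0,0,0,0],[0,0,0,0,0,0,0]]' |c
python3 look.py w5; python3 meas.py w5; python3 -c "
from h import *
f=np.load('w5.npz'); W=pts(f['K'],f['T'],f['d'])
for n,x,y,lo,hi in [('g',.5685,-.188,.123,.138),('t1',.442,-.338,.043,.055),('t2',.442,-.41,.043,.055)]:
    m=(f['d']>0)&(W[...,2]>lo)&(W[...,2]<hi)&(np.hypot(W[...,0]-x,W[...,1]-y)<.026)
    if m.any(): print(n,m.sum(),cv2.minEnclosingCircle(W[m][:,:2].astype(np.float32)*1000),np.percentile(W[m][:,2],[10,50,90]))"
```

```text
time_s: 34.85 eef_pos: [0.4417, -0.3381, 0.0261] ft_force: [-0.3, 0.2, 0.2] opening: 0.883 grip_force: 0.0 
time_s: 35.48 eef_pos: [0.4415, -0.22, 0.2739] ft_force: [0.7, -0.8, 0.2] opening: 1.001 grip_force: 0.0 
time_s: 35.85 eef_pos: [0.4415, -0.2216, 0.2709] ft_force: [0.1, -1.1, -0.4] opening: 0.999 grip_force: 0.0 
tray 4376 [ 441.7 -374.1] [152.8  85.8] 89.5 z med/90 [ 2.4  3.7 15.1]
rack 6313 [ 571.9 -263.5] [ 66.3 230.1] 2.6 z med/90 [29.3 30.3 31.3]
sleeve1 293 [ 568.2 -188.5] r 19.2 mean [ 561.  -185.2] z 57.9
sleeve2 none
sleeve3 none
gauge none
standtop 1489 [439.3 -63.1] r 27.0 mean [439.3 -69.2] z 30.1
g 502 ((568.0926513671875, -188.13514709472656), 10.246438980102539) [0.1265 0.1309 0.1321]
t1 661 ((441.1708068847656, -336.7922668457031), 19.254348754882812) [0.0442 0.0481 0.0498]
t2 464 ((441.27325439453125, -409.8725891113281), 19.330446243286133) [0.0443 0.0487 0.0499]
```

View pics/w5.png

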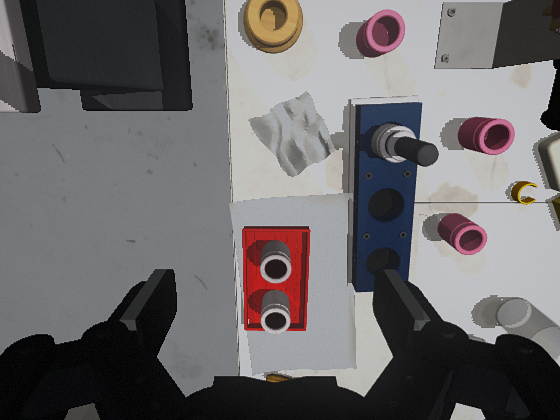

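The two failed sleeves stand in the tray at (275,265) and (276,317), and the gauge is upright in sleeve 1 at (395,145). Nothing else has moved.

```bash
python3 -c "
from plant import bot
print(bot.hand_in())"
```

```text
the job is handed in; nothing more can be done
None
```

The job is handed in (no verdict was returned): the left sleeve passed and holds the gauge fully home in the rack; the middle sleeve (tight) and the right sleeve (loose) stand upright in the red tray.

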